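Put the wheel's battery on charge behind the dust flap

TASK

Draw the battery pack out of its slot in the sculptor's turntable by the grip that sticks out, without toppling or shifting the clay bust that stands on the wheel. Then push it nose (contact end) first through the sprung dust flap of the charger until it is fully home, lying flat, with the flap resting on top of it, and let go. Leave the small clay figure, the bowl and the wooden tool where they are.

Things in the scene. Friction and masses are not known exactly. Their poses are not given: they have to be found in the camera images.
- battery_center (a point): Centre of the loose battery pack, a black and grey plastic bar 120 long (x), 40 wide (y), 32 high (z), about 0.16 kg. +x runs along the bar to its nose (flat end with two copper contacts), z up. At the start it lies level in the turntable's slot, nose inside, with 70 to 88 mm of its tail sticking out towards the robot.
- battery_grip (a point): Middle of the battery's grey waisted grip, 18 mm behind its centre (-x), half-way up; same axes. The waist is 32 wide (y) and runs 18 mm either way along x, between the 40 wide main body (60 long, to the nose) and a 40 wide end block 24 long. Grasp it here from above, across y.
- battery_nose (a point): Centre of the battery's nose face, 60 along +x from battery_center; same axes.
- wheel_mouth (a point): Slot mouth centre, 26 mm above the table, in the front face of the fixed turntable: a grey box 150 deep, 130 wide, 56 high, with an aluminium wheel head (radius 72, top at 70, axis 82 behind the face). +x goes level into the slot, z up. The slot is 45 wide, 10 to 45 above the table, 51 deep and roofed: the battery comes out only along -x (clear with its centre 60 outside). A tongue 26 wide, top at 10, juts 36 out under the battery.
- charger_mouth (a point): Middle of the bay mouth in the front face of the fixed charger (grey box 115 deep, 100 wide, 57 high, clear roof over the bay), 26 mm above the table, the height of a seated battery's centre. +x goes level into the bay, z up. Bay floor 10 above the table; 49 wide, flared to 60 at the mouth; opening 40 high. A tongue 26 wide, top at 10, juts 36 out in front.
- charger_stop (a point): Middle of the flat back stop of the charger's bay, 52 mm in from the mouth along +x, same axes as the mouth. Fully home, the battery's nose touches it: the battery's centre is then 8 outside the mouth and 68 of its length stays outside.
- flap (a joint): Black dust flap 46 wide, 39 long, hung from the top of the charger's mouth (hinge 4 mm inside, 50 above the table), swinging inwards only: 0 = shut, up to 1.5 rad = open, about 1.35 when it rests on the battery. A light spring shuts it; the battery pushes it in with under 5 N. It rides on the battery's top and jams if the battery is pulled back, so push in one go.
- bust_center (a point): Middle (50 above its foot) of a brown clay bust, 102 tall, foot radius 34, 0.35 kg, loose on the wheel head of the turntable. Stays there, upright.
- figure_center (a point): Point 40 above the foot of a small standing clay figure, 84 tall, foot radius 24, loose on the table between turntable and charger. Bystander.
- bowl: Pale bowl, radius 45, 50 high, origin under its centre. Bystander at the far side.
- shaper: Wooden-handled modelling spatula 170 long lying flat on the table between the robot and the work. Bystander.
Things that resemble listed ones, but are neither listed nor needed, are in the scene too. Leave any blue look-alike of the part that bears wheel_mouth alone. Leave any blue look-alike of the part that bears bust_center alone.

How it is judged:
On the way, in this order (a step that is already met when the one before it is completed fails the run):
1. the battery is drawn clear of the turntable's slot (x of battery_center in the frame of wheel_mouth below -0.06 m), for 0.1 s.
2. the battery's nose pushes the flap open and is inside the charger's bay (value of joint flap above 0.5 rad and x of battery_nose in the frame of charger_mouth above 0.015 m), for 0.1 s.
At the end, for the whole second after the job is handed in: The battery lies flat in the charger's bay, nose within 7 mm of the back stop, centre within 10 mm of the bay's middle line and 5 mm of its resting height, tilted under 0.12 rad, the flap resting on it (past 1.0 rad); the bust stands upright on the wheel head (x of battery_nose in the frame of charger_mouth above 0.045 m and x of battery_center in the frame of charger_mouth between -0.016 and 0 m and y of battery_center in the frame of charger_mouth between -0.01 and 0.01 m and z of battery_center in the frame of charger_mouth between -0.005 and 0.005 m and angle between battery_center's own z axis and vertical below 0.12 rad and value of joint flap above 1 rad and velocity of joint flap below 0.3 rad/s and angle between bust_center's own z axis and vertical below 0.15 rad and distance between bust_center and wheel_mouth below 0.2 m); the robot touches nothing.
It fails at once if the clay bust is shifted more than 25 mm or tipped more than 0.3 rad (distance of bust_center from where it was at the start of the episode above 0.025 m or angle between bust_center's own z axis and vertical above 0.3 rad).
It fails at once if the small clay figure is shifted more than 25 mm or tipped more than 0.3 rad (distance of figure_center from where it was at the start of the episode above 0.025 m or angle between figure_center's own z axis and vertical above 0.3 rad).
It fails at once if the bowl or the wooden tool is shifted more than 30 mm (distance of any of bowl, shaper from where it was at the start of the episode above 0.03 m).
It also fails if it takes over 48 s, if anything falls off the work surface, if the arm or the gripper's body presses on something with over 40 N, if the wrist force passes 120 N, or if a joint passes its speed limit or range.

ROBOT

A 6-joint arm with a two-finger parallel gripper is mounted at the origin on the work surface. World frame = base frame: x ahead of the robot, y to its left, z up, the work surface at z = 0. Lengths are in m, angles in rad, forces in N, time in s.
With the tool pointing down it reaches from about 0.225 to 0.875 m from the base axis. Payload 3.4 kg.
Tool frame: the origin (TCP) lies on the centre line of the jaws, within the pads' length; the fingertips stand 19 mm ahead of it and the grasp point (between the pads) is the TCP; z points along the fingers, y is the direction in which the jaws open and shut (so a half turn about z gives the same grasp; the last joint's range is limited). The gripper opens to 85 mm and grips with 20 to 120 N. Pads are 22 mm wide; open, the fingers measure 114 mm over their backs; the gripper's body (76 mm by 85 mm) begins 54 mm behind the grasp point. The pads swing forward as they close: fully open they stand 13 mm farther back than shut.
Start: joints at [1.131, 0.276, 1.505, -0, 1.361, -0.121], TCP at [0.18, 0.546, 0.25] pointing down, gripper open.
Joint ranges: [-2.89, 2.89], [-0.75, 2.08], [0.22, 2.7], [-1.18, 4.32], [0.11, 2.71], [-2.7, 2.7]. Speed limits (rad/s): [2.57, 2.57, 3.14, 3.14, 3.14, 3.14].

INTERFACE

Orientations are given as a 3x3 rotation matrix whose columns are the frame's x, y, z axes.
In Python, from rig import manip gives the robot as it stands.
- The arm moves only by the tool apply_moves, never from a script. Its argument "deltas" is a list of rows, each a list of 6 numbers: the shift along the world's x, y, z in m, then the turn, a rotation vector about the world's x, y, z in degrees. In form: [[tx, ty, tz, ax, ay, az], ...]. A call has 1 to 8 rows; each row is the pose to reach, as a shift and turn from the pose measured when the call began; what a row does not reach only later rows make up. A row lasts 1/10 s, in which the tool goes at most 50 mm and 8.59 degrees, less where a joint would pass 70% of its speed; a pose out of reach is approached as far as the arm can. A call with a gripper value outside its range is refused whole. "gripper" is the opening, from -1 (shut) to 1 (fully open), so that 0 is half open, set as the call begins (left out, the last holds). The fingers move at their own pace and stop on an object; "squeeze" is the grip in N (left out, the last holds). Time passes only in rows, so rows that repeat a pose let the fingers close. It gives the time, the measured TCP pose, the force and the opening at its end, in the units of the state.
- manip.state(): the state, without advancing time (a new reading comes with each control period).
- manip.snapshot(name): name is "side" or "top" or "wrist"; returns the picture (420x560x3 uint8, red, green, blue); there is no depth.
- manip.get_calibration(name): a dict with "fx", "fy", "cx", "cy" (pixels), "cam_to_world" (4x4, takes a point from camera to world coordinates). Camera axes: x right, y up, looking along -z (the intrinsics and any distortion apply to the point x, -y, -z); pixel columns grow to the right and rows downward; lengths in m; the calibration is good to about 2 mm. A picture is of the moment at which its call begins: read the wrist's pose just before it. get_calibration takes no time and is no camera call; for the wrist camera it gives the pose at the moment of the call.
- manip.close_job(): hands the job in, once; it reports no verdict.
The state is a dict: "time_s": time; "joint_pos": joint angles; "qvel": joint speeds; "effort": joint torques, N m; "eef_pos": TCP position; "tcp_rot": TCP orientation; "ft_force": force on the tool from outside, world axes, zero at the start; "torque": the same for the moment, N m; "grip_width": finger opening in m.
Only numpy, scipy, OpenCV 4.12 (cv2) and the standard library are available. Lean on these libraries where they do the work, as an engineer would, in place of code of your own. Each camera call takes 0.05 s, during which the arm holds its last target.

## Working session

There is one attempt and no reset: what is moved stays moved. The work goes in short steps, Python scripts to look and compute and a tool call to move; the robot and the scene stay as the last step left them, time stands still between calls to the robot, and variables do not carry over. Pictures are saved under pics/ and viewed, and the job is handed in when it is done.

Besides the shell and the picture viewer there is one more tool, called after "Request:" as name([rows], argument=value, ...), one row to a line, values as JSON. apply_moves: Moves the arm, as the interface text tells. Its arguments: {"type":"object","properties":{"deltas":{"type":"array","items":{"type":"array","items":{"type":"number"}}},"gripper":{"type":"number"},"squeeze":{"type":"number"}},"required":["deltas"]}

```bash
mkdir -p pics; ls
python3 - <<'E'
from rig import manip
import cv2,numpy as np
for n in("side","top","wrist"):
    c=manip.get_calibration(n);print(n,{k:(np.round(v,4).tolist()) for k,v in c.items()})
    im=manip.snapshot(n);cv2.imwrite(f"pics/{n}0.png",im[:,:,::-1])
s=manip.state();print({k:np.round(v,3).tolist() for k,v in s.items()})
E
```

```text
pics
side {'fx': 463.0876, 'fy': 463.0876, 'cx': 276.3871, 'cy': 209.1466, 'cam_to_world': [[1.0, 0.0051, -0.0055, 0.5167], [-0.0075, 0.7496, -0.6619, -0.6487], [0.0007, 0.6619, 0.7496, 0.8577], [0.0, 0.0, 0.0, 1.0]]}
top {'fx': 428.0912, 'fy': 428.0912, 'cx': 279.1267, 'cy': 210.2991, 'cam_to_world': [[0.114, 0.9647, -0.2372, 0.3052], [-0.9935, 0.1098, -0.0309, 0.019], [-0.0038, 0.2392, 0.971, 1.0781], [0.0, 0.0, 0.0, 1.0]]}
wrist {'fx': 312.8555, 'fy': 312.8555, 'cx': 275.9825, 'cy': 213.3134, 'cam_to_world': [[0.3123, -0.8997, -0.305, 0.1026], [0.95, 0.2952, 0.1018, 0.5708], [-0.0015, -0.3216, 0.9469, 0.3736], [0.0, 0.0, 0.0, 1.0]]}
{'time_s': 0.15, 'joint_pos': [1.131, 0.276, 1.506, -0.0, 1.361, -0.121], 'qvel': [0.0, -0.002, -0.002, -0.0, -0.0, 0.001], 'effort': [-0.0, -41.715, -24.603, -0.0, 0.008, -0.0], 'eef_pos': [0.18, 0.546, 0.25], 'tcp_rot': [[-0.95, 0.313, -0.001], [0.313, 0.95, -0.001], [0.0, -0.001, -1.0]], 'ft_force': [-0.206, -0.029, 0.281], 'torque': [-0.032, 0.014, 0.003], 'grip_width': 0.085}
```

View pics/side0.png

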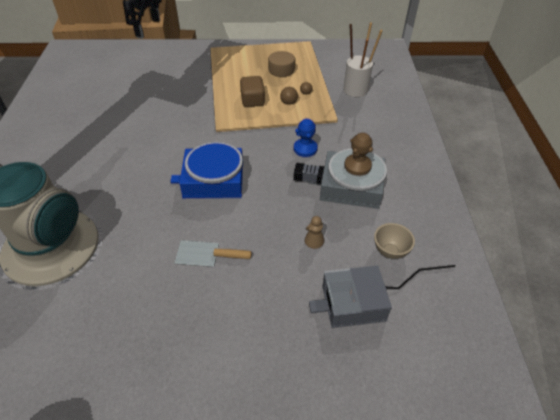

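View pics/top0.png

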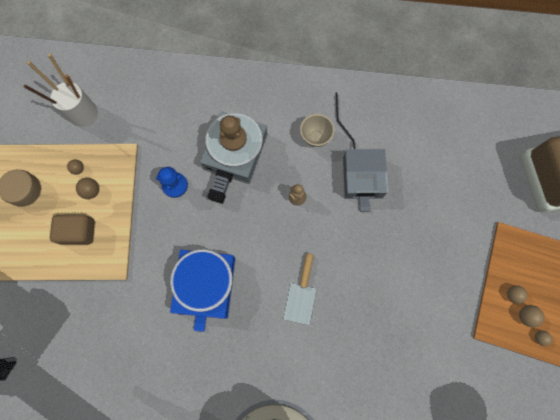

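View pics/wrist0.png

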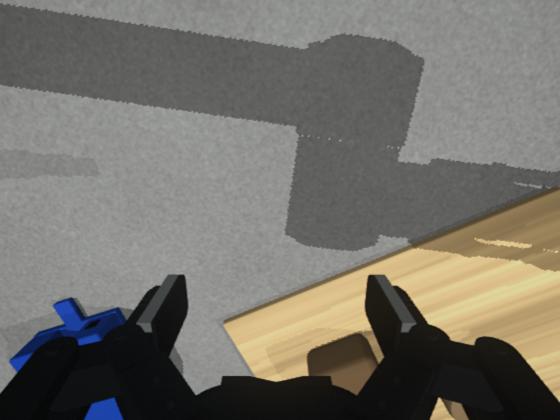

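The grey turntable with the brown bust and black battery tail is at top (233,145) / side (355,180), and the blue turntable at top (203,283) is a decoy. The blue bust at top (172,180) is also a decoy. The charger is at top (366,172) / side (355,297). I'll enlarge the crops to confirm.

Run:
```python
import cv2,numpy as np
t=cv2.imread("pics/top0.png");s=cv2.imread("pics/side0.png")
def z(im,x0,y0,x1,y1,f,n):
    cv2.imwrite(n,cv2.resize(im[y0:y1,x0:x1],None,fx=f,fy=f,interpolation=cv2.INTER_CUBIC))
z(t,190,100,290,210,5,"pics/c1.png");z(t,320,130,410,220,6,"pics/c2.png")
z(s,285,125,395,215,6,"pics/c3.png");z(s,300,255,400,335,6,"pics/c4.png")
```

```text
(no output)
```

View pics/c1.png

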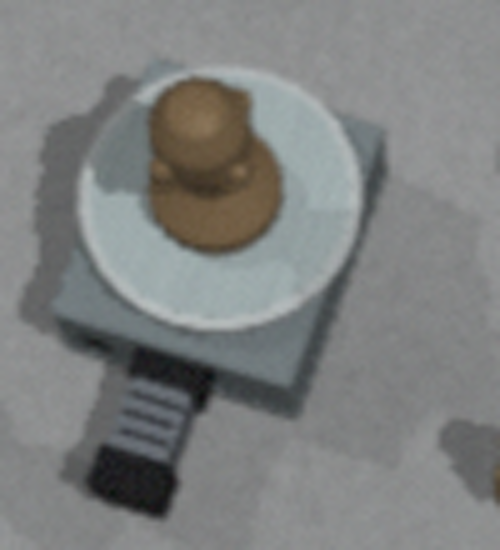

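View pics/c2.png

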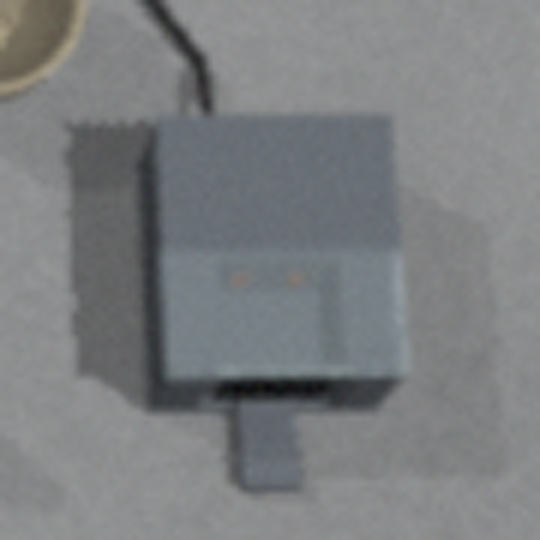

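View pics/c3.png

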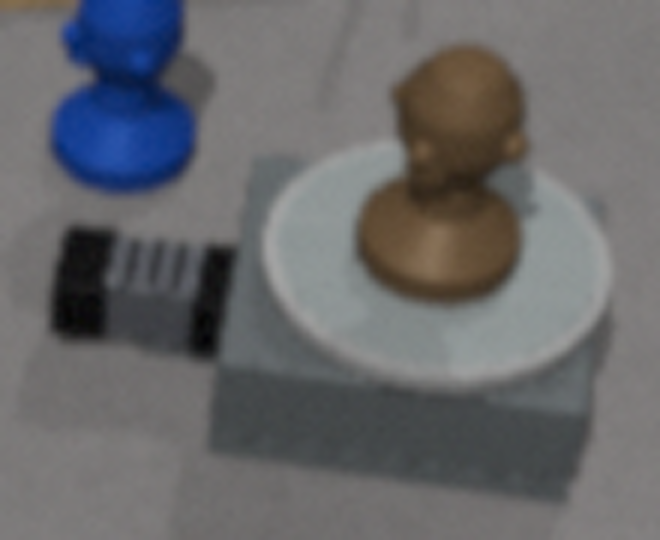

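View pics/c4.png

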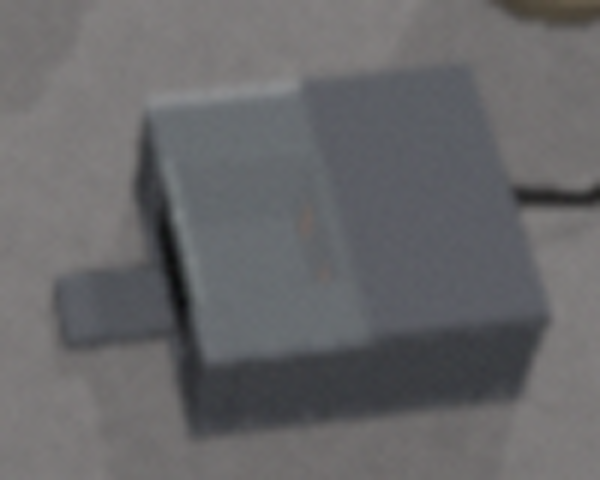

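The crops confirm it: the grey turntable carries the brown bust, and the battery's black end block, grey ribbed grip and black body stick out at top (204-232,170-203). The grey charger has its tongue at top (364,203). Next I'll measure edges on planes of known height.

```bash
cat > h.py <<'E'
import numpy as np
from rig import manip
def ray(n,px,z,c=None):
    c=c or manip.get_calibration(n); M=np.array(c["cam_to_world"])
    d=M[:3,:3]@np.array([(px[0]-c["cx"])/c["fx"],-(px[1]-c["cy"])/c["fy"],-1]);o=M[:3,3]
    return o+d*(z-o[2])/d[2]
E
python3 - <<'E'
from h import *
def p(l,n,o,f,px,z):
    q=ray(n,(o[0]+px[0]/f-.4,o[1]+px[1]/f-.4),z);print(l,np.round(q,4));return q
T1=(190,100);T2=(320,130);S3=(285,125);S4=(300,255)
a=p("tt front L",'top',T1,5,(54,308),.056);b=p("tt front R",'top',T1,5,(292,388),.056);print(np.linalg.norm(a-b),np.degrees(np.arctan2(*(b-a)[[0,1]])))
p("tt back R",'top',T1,5,(384,135),.056)
p("grip rear L",'top',T1,5,(112,445),.042);p("grip rear R",'top',T1,5,(180,462),.042)
p("batt front L",'top',T1,5,(136,355),.042);p("batt front R",'top',T1,5,(214,378),.042)
a=p("s tt front back",'side',S3,6,(255,155),.056);b=p("s tt front near",'side',S3,6,(218,365),.056)
p("s tail far",'side',S3,6,(65,230),.042);p("s tail near",'side',S3,6,(56,288),.042)
a=p("ch front L",'top',T2,6,(163,378),.057);b=p("ch front R",'top',T2,6,(405,380),.057);print(np.linalg.norm(a-b))
p("ch back L",'top',T2,6,(158,117),.057);p("ch back R",'top',T2,6,(392,117),.057)
p("tongue L",'top',T2,6,(240,465),.010);p("tongue R",'top',T2,6,(300,463),.010)
p("s ch front far",'side',S4,6,(150,105),.057);p("s ch front near",'side',S4,6,(207,360),.057)
p("s ch back far",'side',S4,6,(470,68),.057);p("s ch back near",'side',S4,6,(550,320),.057)
p("s tongue far",'side',S4,6,(58,275),.010);p("s tongue near",'side',S4,6,(68,345),.010)
p("shaper",'top',(0,0),1,(306,275),.01); p("fig",'top',(0,0),1,(297,188),.08);p("figfoot",'side',(0,0),1,(315,242),.0);p("wheel c",'top',T1,5,(220,197),.07);p("busthead",'top',T1,5,(200,120),.155)
E
```

```text
tt front L [0.6596 0.2643 0.056 ]
tt front R [0.631  0.1389 0.056 ]
0.12861048701383265 -167.1613956350614
tt back R [0.7725 0.1097 0.056 ]
grip rear L [0.5952 0.2269 0.042 ]
grip rear R [0.5903 0.1915 0.042 ]
batt front L [0.644 0.222 0.042]
batt front R [0.6363 0.1807 0.042 ]
s tt front back [0.656 0.262 0.056]
s tt front near [0.6309 0.1349 0.056 ]
s tail far [0.5729 0.2301 0.042 ]
s tail near [0.5679 0.1944 0.042 ]
ch front L [ 0.6186 -0.11    0.057 ]
ch front R [ 0.629  -0.2093  0.057 ]
0.09989533836210888
ch back L [ 0.7332 -0.0991  0.057 ]
ch back R [ 0.7444 -0.1976  0.057 ]
tongue L [ 0.598  -0.1517  0.01  ]
tongue R [ 0.6018 -0.1772  0.01  ]
s ch front far [ 0.6205 -0.1154  0.057 ]
s ch front near [ 0.6314 -0.2127  0.057 ]
s ch back far [ 0.7327 -0.1009  0.057 ]
s ch back near [ 0.7436 -0.1991  0.057 ]
s tongue far [ 0.5894 -0.154   0.01  ]
s tongue near [ 0.5913 -0.1811  0.01  ]
shaper [ 0.4106 -0.0308  0.01  ]
fig [0.6103 0.0151 0.08  ]
figfoot [0.6111 0.0073 0.    ]
wheel c [0.723  0.1868 0.07  ]
busthead [0.7251 0.1873 0.155 ]
```

Request:
apply_moves([
  [0.03,-0.026,0,0,0,1],
  [0.065,-0.057,0,0,0,2],
  [0.1,-0.087,0,0,0,3],
  [0.135,-0.118,0,0,0,4],
  [0.17,-0.148,0,0,0,5],
  [0.205,-0.179,0,0,0,6],
  [0.24,-0.209,0,0,0,6.4],
  [0.26,-0.227,0,0,0,6.4],
])

```text
time_s: 0.95
eef_pos: [0.4424, 0.3163, 0.2493]
tcp_rot: [[-0.978, 0.208, 0.0], [0.208, 0.978, -0.002], [-0.001, -0.002, -1.0]]
ft_force: [0.2, 0.8, -0.1]
grip_width: 0.0855
```

Run:
```python
from h import *
print("blue bust foot side",ray('side',(306,151),0.0),"top",ray('top',(174,187),0.0),ray('top',(167,174),0.085))
```

```text
blue bust foot side [0.60686811 0.32361586 0.        ] top [0.6000255  0.33544863 0.        ] [0.60756099 0.33322568 0.085     ]
```

Request:
apply_moves([
  [0.03,-0.026,-0.01,0,0,0],
  [0.06,-0.052,-0.02,0,0,0],
  [0.09,-0.078,-0.03,0,0,0],
  [0.11,-0.094,-0.03,0,0,0],
  [0.118,-0.101,-0.03,0,0,0],
])

```text
time_s: 1.45
eef_pos: [0.562, 0.2134, 0.2184]
tcp_rot: [[-0.978, 0.21, -0.0], [0.21, 0.978, -0.003], [-0.0, -0.003, -1.0]]
ft_force: [-0.7, -0.3, 0.3]
grip_width: 0.0857
```

Run:
```python
from h import *
import cv2,json
c=manip.get_calibration("wrist");json.dump({k:np.array(v).tolist() for k,v in c.items()},open("c1.json","w"))
im=manip.snapshot("wrist")[:,:,::-1];cv2.imwrite("pics/w1.png",im)
print(manip.state()["eef_pos"])
```

```text
[0.56244655 0.21324179 0.21867673]
```

View pics/w1.png

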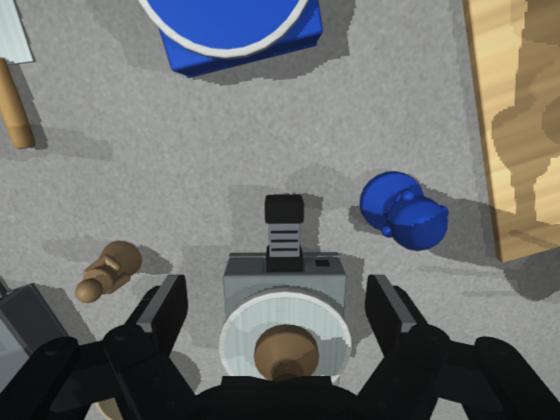

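The wrist view shows the battery end block at (285,208), the ribbed grip at (285,238) and the turntable's top front edge at row ~275, all aligned with the image. I'll enlarge it and measure.

Run:
```python
import cv2
im=cv2.imread("pics/w1.png")
cv2.imwrite("pics/w1c.png",cv2.resize(im[185:295,215:355],None,fx=5,fy=5,interpolation=cv2.INTER_CUBIC))
```

```text
(no output)
```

View pics/w1c.png

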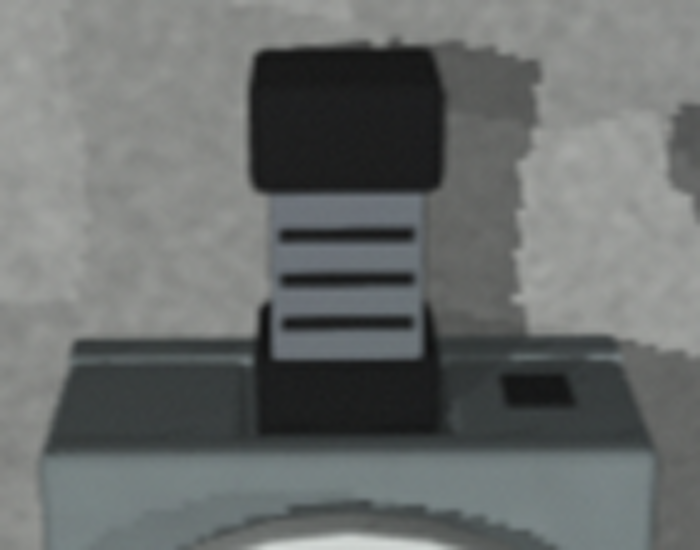

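Run:
```python
from h import *
import json
c=json.load(open("c1.json"))
def p(l,x,y,z):
    q=ray('w',(215+x/5-.4,185+y/5-.4),z,c);print(l,np.round(q,4));return q
p("grip rear L",250,190,.042);p("grip rear R",443,190,.042)
p("grip rear mid",347,190,.042);p("grip front mid",347,360,.042);p("rib mid",347,279,.042)
p("tt top L",42,452,.056);p("tt top R",655,452,.056)
p("tail end",347,84,.042)
```

```text
grip rear L [0.5893 0.1944 0.042 ]
grip rear R [0.5976 0.2331 0.042 ]
grip rear mid [0.5935 0.2139 0.042 ]
grip front mid [0.6313 0.2061 0.042 ]
rib mid [0.6129 0.2099 0.042 ]
tt top L [0.6319 0.1411 0.056 ]
tt top R [0.6583 0.2654 0.056 ]
tail end [0.5713 0.2184 0.042 ]
```

Request:
apply_moves([
  [0.03,-0.002,0,0,0,0],
  [0.05,-0.004,-0.01,0,0,0],
  [0.05,-0.004,-0.04,0,0,0],
  [0.05,-0.004,-0.08,0,0,0],
  [0.05,-0.004,-0.11,0,0,0],
  [0.05,-0.004,-0.13,0,0,0],
  [0.05,-0.004,-0.13,0,0,0],
], gripper=1)

```text
time_s: 2.2
eef_pos: [0.609, 0.21, 0.0856]
tcp_rot: [[-0.978, 0.209, -0.007], [0.209, 0.978, -0.004], [0.006, -0.006, -1.0]]
ft_force: [-0.3, -0.1, 0.2]
grip_width: 0.0857
```

Run:
```python
from h import *
import cv2
a=manip.snapshot("wrist");b=manip.snapshot("side")
cv2.imwrite("pics/w2.png",a[:,:,::-1]);cv2.imwrite("pics/s2.png",cv2.resize(b[100:240,240:420],None,fx=4,fy=4)[:,:,::-1])
print(manip.state()["eef_pos"])
```

```text
[0.61200407 0.21029686 0.08923757]
```

View pics/w2.png

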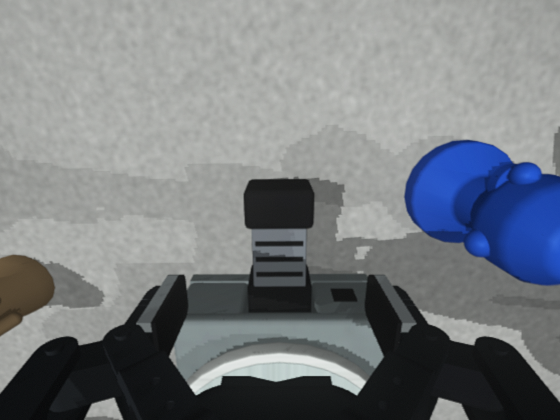

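View pics/s2.png

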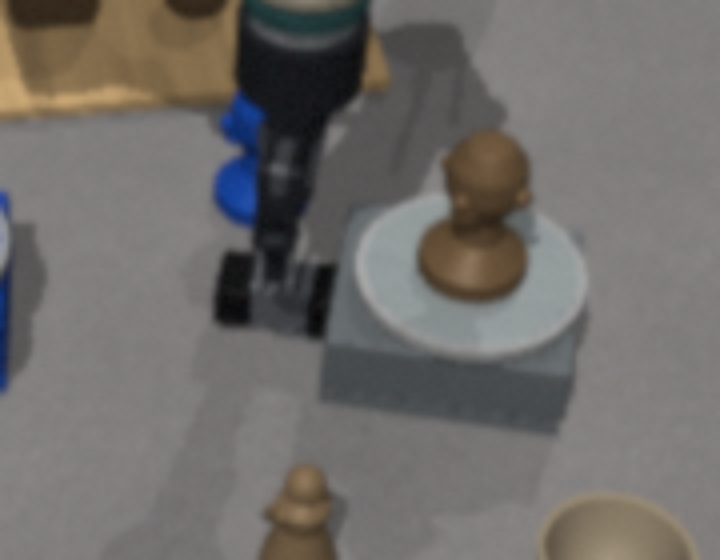

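The jaws are centred on the battery (finger gap centre col ~276, battery col 279) and over the grip, so I'll descend and close.

Request:
apply_moves([
  [0,0,-0.02,0,0,0],
  [0,0,-0.04,0,0,0],
  [0,0,-0.055,0,0,0],
  [0,0,-0.062,0,0,0],
  [0,0,-0.062,0,0,0],
  [0,0,-0.062,0,0,0],
])

```text
time_s: 2.9
eef_pos: [0.613, 0.2107, 0.0287]
tcp_rot: [[-0.978, 0.209, 0.003], [0.209, 0.978, -0.002], [-0.003, -0.002, -1.0]]
ft_force: [-0.6, 0.2, 0.2]
grip_width: 0.0858
```

Request:
apply_moves([
  [0,0,0,0,0,0],
  [0,0,0,0,0,0],
  [0,0,0,0,0,0],
  [0,0,0,0,0,0],
  [0,0,0,0,0,0],
  [0,0,0,0,0,0],
  [0,0,0,0,0,0],
  [0,0,0,0,0,0],
], gripper=-1, squeeze=50)

```text
time_s: 3.7
eef_pos: [0.6133, 0.2108, 0.0293]
tcp_rot: [[-0.978, 0.209, 0.004], [0.209, 0.978, -0.002], [-0.004, -0.001, -1.0]]
ft_force: [-0.8, 0.5, 5.3]
grip_width: 0.0314
```

Request:
apply_moves([
  [-0.008,0.0017,0,0,0,0],
  [-0.018,0.0038,0,0,0,0],
  [-0.029,0.0062,0,0,0,0],
  [-0.041,0.0088,0,0,0,0],
  [-0.053,0.0113,0,0,0,0],
  [-0.064,0.0137,0,0,0,0],
  [-0.068,0.0145,0,0,0,0],
  [-0.068,0.0145,0,0,0,0],
])

```text
time_s: 4.5
eef_pos: [0.5431, 0.2255, 0.0292]
tcp_rot: [[-0.978, 0.209, 0.001], [0.209, 0.978, -0.002], [-0.001, -0.002, -1.0]]
ft_force: [-3.1, 0.5, 3.1]
grip_width: 0.0314
```

Run:
```python
from h import *
import cv2
b=manip.snapshot("side");t=manip.snapshot("top")
A=cv2.resize(b[100:240,240:420],None,fx=3,fy=3);B=cv2.resize(t[90:230,170:290],None,fx=2,fy=3)
cv2.imwrite("pics/s3.png",np.hstack([A,B])[:,:,::-1])
print(manip.state()["eef_pos"],manip.state()["grip_width"])
```

```text
[0.54399479 0.22534048 0.02920181] 0.03149380986796101
```

View pics/s3.png

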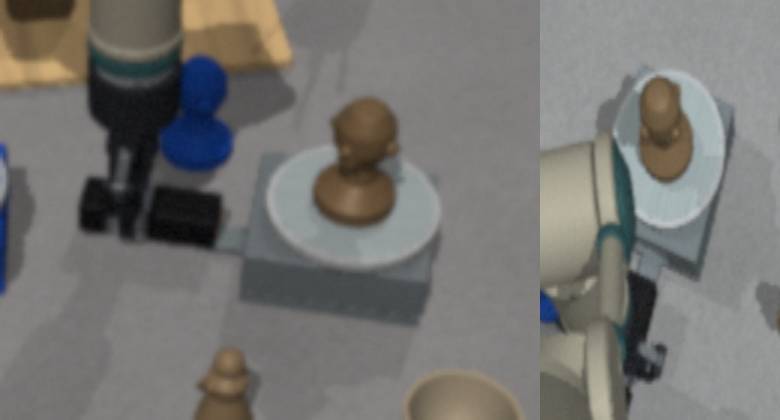

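Request:
apply_moves([
  [-0.01,0.002,0.02,0,0,0],
  [-0.02,0,0.05,0,0,0],
  [-0.03,-0.01,0.08,0,0,1],
  [-0.036,-0.03,0.1,0,0,3],
  [-0.036,-0.06,0.11,0,0,6],
  [-0.036,-0.095,0.11,0,0,9],
  [-0.036,-0.13,0.11,0,0,12],
  [-0.036,-0.165,0.11,0,0,15],
])

```text
time_s: 5.4
eef_pos: [0.5077, 0.0588, 0.1388]
tcp_rot: [[-0.999, -0.053, 0.001], [-0.053, 0.999, -0.002], [-0.001, -0.002, -1.0]]
ft_force: [-0.3, 0.8, -1.3]
grip_width: 0.0315
```

Request:
apply_moves([
  [0,-0.035,0,0,0,3],
  [0,-0.07,0,0,0,4],
  [0,-0.105,0,0,0,4],
  [0,-0.14,0,0,0,4],
  [0,-0.175,0,0,0,4],
  [0,-0.205,0,0,0,4],
  [0,-0.225,0,0,0,4],
  [0,-0.235,0,0,0,4],
])

```text
time_s: 6.2
eef_pos: [0.5076, -0.1783, 0.1381]
tcp_rot: [[-0.993, -0.121, 0.0], [-0.121, 0.993, -0.002], [-0.0, -0.002, -1.0]]
ft_force: [0.1, 0.1, -1.5]
grip_width: 0.0311
```

Run:
```python
from h import *
import cv2,json
c=manip.get_calibration("wrist");json.dump({k:np.array(v).tolist() for k,v in c.items()},open("c2.json","w"))
print(np.round(manip.state()["eef_pos"],4),np.round(manip.state()["tcp_rot"],3).tolist())
im=manip.snapshot("wrist")[:,:,::-1];cv2.imwrite("pics/w4.png",im)
b=manip.snapshot("side");t=manip.snapshot("top")
cv2.imwrite("pics/s4.png",b[:,:,::-1]);cv2.imwrite("pics/t4.png",t[:,:,::-1])
```

```text
[ 0.5076 -0.1783  0.1381] [[-0.993, -0.121, 0.0], [-0.121, 0.993, -0.002], [-0.0, -0.002, -1.0]]
```

View pics/w4.png

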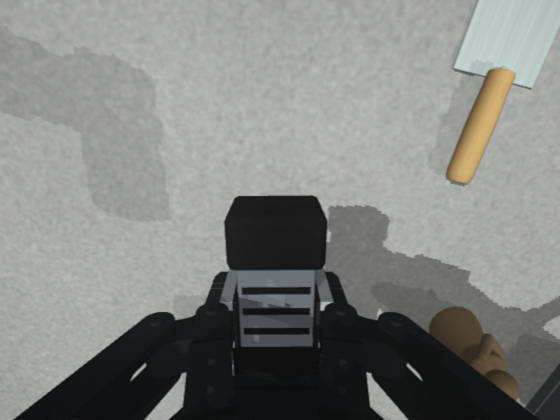

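View pics/s4.png

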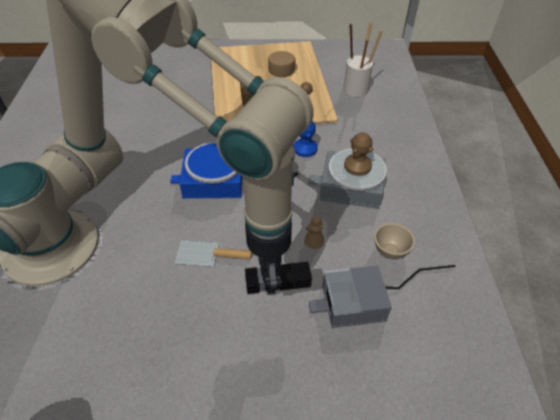

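View pics/t4.png

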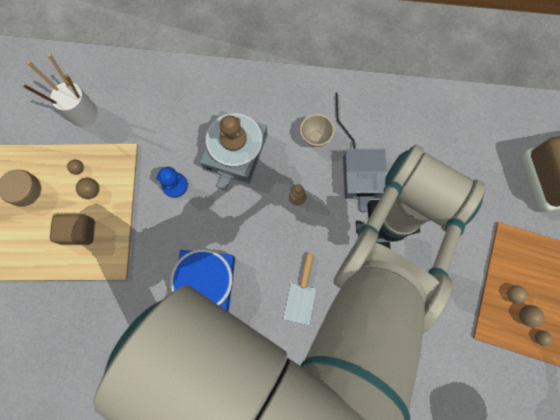

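Run:
```python
from h import *
import json
c=json.load(open("c2.json"))
z=.138+.013
u=np.array([.993,.121,0]);v=np.array([-.121,.993,0]);t=np.array([.5076,-.1783,z])
for l,px in dict(gripL=(226,269),gripR=(326,269),tailL=(232,197+13),tailR=(322,210),gf=(276,347)).items():
    q=ray('w',px,z,c)-t;print(l,np.round([q@u,q@v],4))
```

```text
gripL [-0.0205 -0.021 ]
gripR [-0.0206  0.019 ]
tailL [-0.0453 -0.0175]
tailR [-0.0454  0.0162]
gf [ 0.018 -0.001]
```

Request:
apply_moves([
  [0.004,0.003,-0.03,0,0,-0.8],
  [0.009,0.006,-0.065,0,0,-0.8],
  [0.009,0.006,-0.09,0,0,-0.8],
  [0.009,0.006,-0.1,0,0,-0.8],
  [0.009,0.006,-0.1065,0,0,-0.8],
  [0.009,0.006,-0.1065,0,0,-0.8],
])

```text
time_s: 6.95
eef_pos: [0.5166, -0.1695, 0.0317]
tcp_rot: [[-0.994, -0.108, -0.0], [-0.108, 0.994, -0.001], [0.0, -0.001, -1.0]]
ft_force: [-0.7, 0.8, -1.6]
grip_width: 0.0316
```

Run:
```python
from h import *
import cv2
b=manip.snapshot("side");t=manip.snapshot("top")
print(np.round(manip.state()["eef_pos"],4),np.round(manip.state()["tcp_rot"],3).tolist())
cv2.imwrite("pics/s5.png",cv2.resize(b[240:340,260:400],None,fx=5,fy=5,interpolation=cv2.INTER_CUBIC)[:,:,::-1]);cv2.imwrite("pics/t5.png",cv2.resize(t[130:250,320:440],None,fx=5,fy=5,interpolation=cv2.INTER_CUBIC)[:,:,::-1])
```

```text
[ 0.5173 -0.1702  0.0328] [[-0.994, -0.108, 0.002], [-0.108, 0.994, -0.002], [-0.002, -0.002, -1.0]]
```

View pics/s5.png

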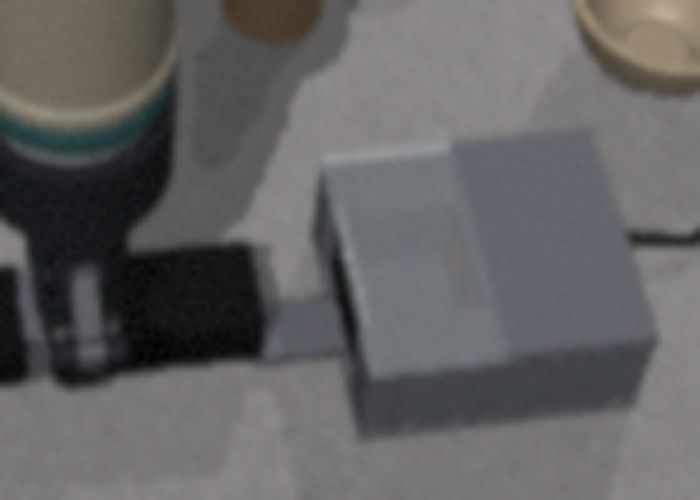

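View pics/t5.png

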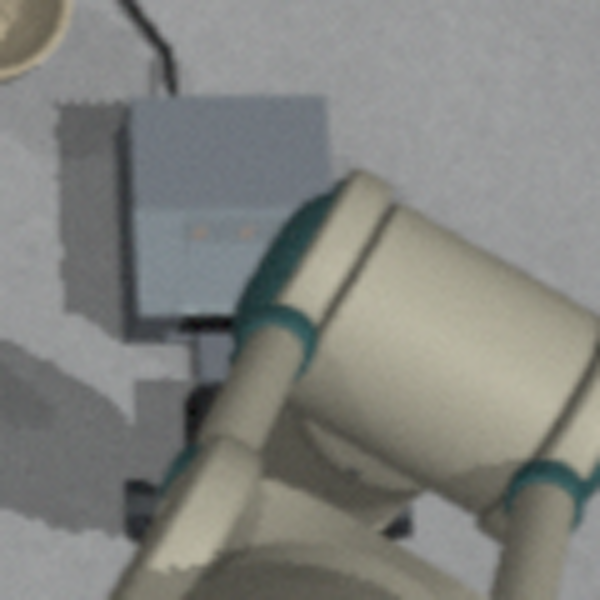

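Run:
```python
from h import *
u=np.array([.994,.108]);m=np.array([.6245,-.1615]);v=np.array([-.108,.994])
def p(l,n,o,px,z):
    q=ray(n,(o[0]+px[0]/5-.4,o[1]+px[1]/5-.4),z)[:2]-m;print(l,np.round([q@u,q@v],4))
S=(260,240);T=(320,130)
p("s tongue near",'side',S,(310,358),.01);p("s tongue far",'side',S,(305,300),.01)
p("s nose far top",'side',S,(255,245),.0455);p("s nose near top",'side',S,(264,315),.0455)
p("s nose near bot",'side',S,(264,356),.0135)
p("s ch front far",'side',S,(322,163),.057);p("s ch front near",'side',S,(372,378),.057)
p("t tongue L",'top',T,(193,360),.01);p("t nose L top",'top',T,(189,395),.0455)
p("t ch front L",'top',T,(137,314),.057);p("t mouth L",'top',T,(180,325),.05)
p("tcp",'top',T,(0,0),0)
q=np.array([.5173,-.1702])-m;print(q@u,q@v)
```

```text
s tongue near [-0.0131 -0.0164]
s tongue far [-0.0103  0.0105]
s nose far top [-0.0322  0.0177]
s nose near top [-0.034  -0.0146]
s nose near bot [-0.0322 -0.0152]
s ch front far [-0.0002  0.0462]
s ch front near [ 0.0009 -0.0528]
t tongue L [-0.0107  0.0157]
t nose L top [-0.0382  0.0249]
t ch front L [0.0002 0.0513]
t mouth L [-0.0034  0.0289]
tcp [0.1941 0.111 ]
-0.10749640000000008 0.002929800000000022
```

Request:
apply_moves([
  [0.0003,-0.003,-0.0015,0,0,0],
  [0.0003,-0.003,-0.0015,0,0,0],
  [0.0003,-0.003,-0.0015,0,0,0],
])

```text
time_s: 7.35
eef_pos: [0.518, -0.1736, 0.032]
tcp_rot: [[-0.994, -0.108, 0.003], [-0.108, 0.994, -0.002], [-0.003, -0.003, -1.0]]
ft_force: [-0.2, 0.0, -2.3]
grip_width: 0.0316
```

Run:
```python
from h import *
s=manip.state();print(np.round(s["eef_pos"],4),np.round(s["tcp_rot"],3).tolist(),s["ft_force"])
```

```text
[ 0.518  -0.1736  0.032 ] [[-0.994, -0.108, 0.003], [-0.108, 0.994, -0.002], [-0.003, -0.003, -1.0]] [-0.21266338  0.03021923 -2.26967442]
```

Request:
apply_moves([
  [0.012,0.0013,-0.001,0,0,0],
  [0.025,0.0027,-0.001,0,0,0],
  [0.038,0.0041,-0.001,0,0,0],
  [0.051,0.0055,-0.001,0,0,0],
  [0.063,0.0068,-0.0015,0,0,0],
  [0.073,0.0079,-0.0015,0,0,0],
  [0.079,0.0086,-0.002,0,0,0],
  [0.082,0.0089,-0.002,0,0,0],
], squeeze=60)

```text
time_s: 8.15
eef_pos: [0.6011, -0.1644, 0.0295]
tcp_rot: [[-0.994, -0.108, 0.003], [-0.108, 0.994, -0.002], [-0.003, -0.003, -1.0]]
ft_force: [-0.3, 0.6, -3.3]
grip_width: 0.0308
```

Run:
```python
from h import *
import cv2
b=manip.snapshot("side");t=manip.snapshot("top")
s=manip.state();print(np.round(s["eef_pos"],4),np.round(s["tcp_rot"],3).tolist(),s["ft_force"])
cv2.imwrite("pics/s6.png",cv2.resize(b[240:340,260:400],None,fx=5,fy=5,interpolation=cv2.INTER_CUBIC)[:,:,::-1]);cv2.imwrite("pics/t6.png",cv2.resize(t[130:250,320:440],None,fx=5,fy=5,interpolation=cv2.INTER_CUBIC)[:,:,::-1])
```

```text
[ 0.6011 -0.1645  0.0298] [[-0.994, -0.108, 0.005], [-0.108, 0.994, -0.002], [-0.004, -0.003, -1.0]] [ 1.24727645 -0.53983595 -3.64383932]
```

View pics/s6.png

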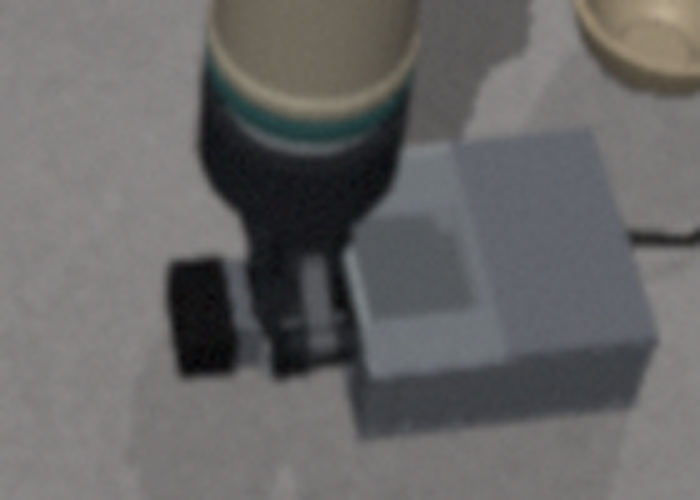

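View pics/t6.png

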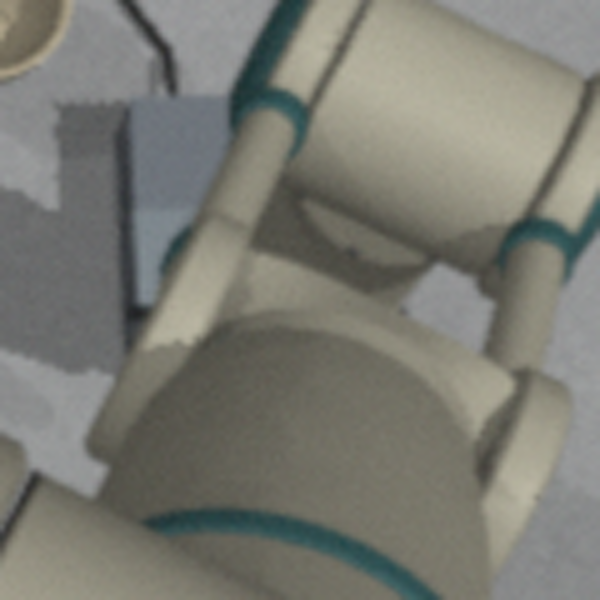

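Request:
apply_moves([
  [0.001,0.0001,-0.0005,0,0,0],
  [0.002,0.0002,-0.0005,0,0,0],
  [0.003,0.0003,-0.0005,0,0,0],
  [0.003,0.0003,-0.0005,0,0,0],
])

```text
time_s: 8.65
eef_pos: [0.6019, -0.1644, 0.0294]
tcp_rot: [[-0.994, -0.108, 0.001], [-0.108, 0.994, -0.002], [-0.0, -0.002, -1.0]]
ft_force: [-6.5, -0.7, 1.8]
grip_width: 0.0311
```

Run:
```python
from h import *
u=np.array([.994,.108]);m=np.array([.6245,-.1615]);v=np.array([-.108,.994])
def p(l,n,o,px,z):
    q=ray(n,(o[0]+px[0]/5-.4,o[1]+px[1]/5-.4),z)[:2]-m;print(l,np.round([q@u,q@v],4))
S=(260,240)
p("tail far top",'side',S,(168,262),.042);p("tail near top",'side',S,(180,335),.042);p("tail near bot",'side',S,(182,378),.010)
p("rear grip far",'side',S,(222,258),.042);p("rear grip near",'side',S,(236,328),.042)
s=manip.state();print(np.round(s["eef_pos"],4),s["ft_force"])
```

```text
tail far top [-0.0681  0.0159]
tail near top [-0.068  -0.0176]
tail near bot [-0.0664 -0.0193]
rear grip far [-0.046   0.0153]
rear grip near [-0.0455 -0.0171]
[ 0.6019 -0.1644  0.0294] [-6.51551615 -0.70357554  1.79760985]
```

The pack has met the stop: TCP x stalled, Fx is −6.5 N, and the tail measures 68 mm outside as specified. I'll press a little more to confirm and look again.

Request:
apply_moves([
  [0.003,0.0003,-0.0005,0,0,0],
  [0.005,0.0005,-0.0005,0,0,0],
  [0.005,0.0005,-0.0005,0,0,0],
])

```text
time_s: 8.95
eef_pos: [0.602, -0.1645, 0.0295]
tcp_rot: [[-0.994, -0.109, -0.009], [-0.109, 0.994, -0.003], [0.009, -0.002, -1.0]]
ft_force: [-13.7, -2.4, 8.1]
grip_width: 0.0314
```

Request:
apply_moves([
  [0,0,0,0,0,0],
  [0,0,0,0,0,0],
])

```text
time_s: 9.15
eef_pos: [0.6016, -0.1647, 0.03]
tcp_rot: [[-0.994, -0.109, -0.008], [-0.109, 0.994, -0.003], [0.009, -0.002, -1.0]]
ft_force: [-3.5, -0.4, 2.3]
grip_width: 0.0312
```

Request:
apply_moves([
  [0,0,0,0,0,0],
  [0,0,0,0,0,0],
  [0,0,0,0,0,0],
  [0,0,0,0,0,0],
  [0,0,0,0,0,0],
  [0,0,0,0,0,0],
], gripper=1)

```text
time_s: 9.75
eef_pos: [0.6018, -0.1647, 0.03]
tcp_rot: [[-0.994, -0.109, -0.008], [-0.109, 0.994, -0.003], [0.009, -0.002, -1.0]]
ft_force: [0.3, -0.4, 0.1]
grip_width: 0.0855
```

Request:
apply_moves([
  [0,0,0.01,0,0,0],
  [0,0,0.03,0,0,0],
  [0,0,0.06,0,0,0],
  [0,0,0.1,0,0,0],
  [-0.03,0,0.14,0,0,0],
  [-0.06,0,0.16,0,0,0],
  [-0.1,0,0.16,0,0,0],
  [-0.14,0,0.16,0,0,0],
])

```text
time_s: 10.55
eef_pos: [0.4611, -0.1649, 0.1917]
tcp_rot: [[-0.994, -0.11, -0.005], [-0.11, 0.994, -0.005], [0.006, -0.004, -1.0]]
ft_force: [-0.4, -1.2, 1.5]
grip_width: 0.0855
```

Run:
```python
from h import *
import cv2
b=manip.snapshot("side");t=manip.snapshot("top");w=manip.snapshot("wrist")
s=manip.state();print(np.round(s["eef_pos"],4),s["ft_force"],s["time_s"])
cv2.imwrite("pics/s7.png",cv2.resize(b[240:340,260:400],None,fx=5,fy=5,interpolation=cv2.INTER_CUBIC)[:,:,::-1]);cv2.imwrite("pics/s7f.png",b[:,:,::-1]);cv2.imwrite("pics/w7.png",w[:,:,::-1]);cv2.imwrite("pics/t7.png",t[:,:,::-1])
```

```text
[ 0.4596 -0.1642  0.191 ] [-0.11822785 -0.42095324  0.13490757] 10.7
```

View pics/s7.png

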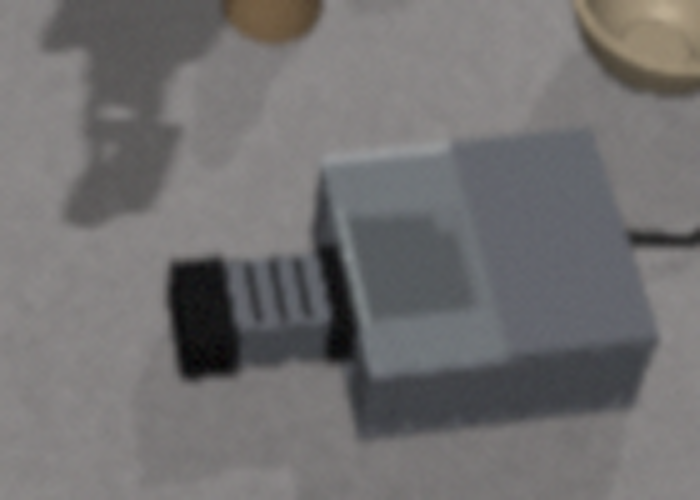

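View pics/s7f.png

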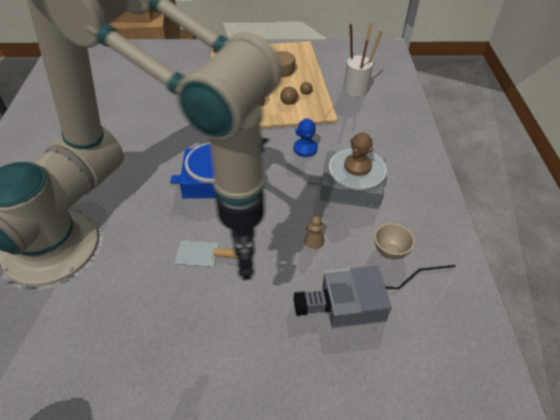

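View pics/w7.png

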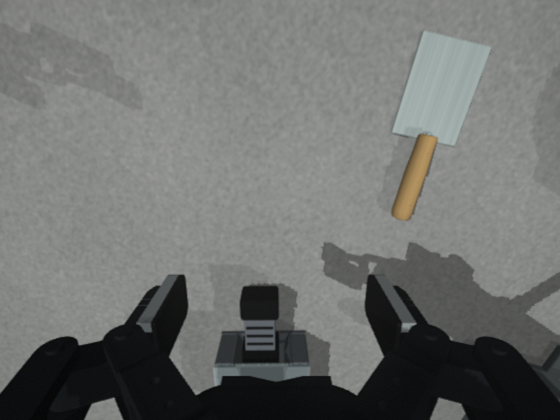

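The battery lies flat with its tail at the same pixels as before release: the far top corner is at crop (168,262), 68 mm outside the mouth. Under the clear roof, nothing black hangs in the mouth. The bust, figure, bowl and tool look unmoved. Handing in.

Run:
```python
from h import *
def p(px,z):
    q=ray('side',(260+px[0]/5-.4,240+px[1]/5-.4),z)[:2]-np.array([.6245,-.1615]);print(np.round([q@[.994,.108],q@[-.108,.994]],4))
p((168,262),.042);p((180,335),.042);p((322,163),.057);p((372,378),.057)
print(np.abs(manip.state()["qvel"]).max());print(manip.close_job())
```

```text
[-0.0681  0.0159]
[-0.068  -0.0176]
[-0.0002  0.0462]
[ 0.0009 -0.0528]
0.0739239652811279
the job is handed in; nothing more can be done
None
```

I drew the battery out of the grey turntable by its grip and carried it over to the charger. I then pushed it nose first through the flap in one go until it met the stop, let go and backed the arm away. The job was handed in at about 10.7 s.

**Seating:** The arm stopped advancing at the stop, with about 14 N pushing back. After release the tail measured 68 mm outside the mouth, which is the fully home figure. In the side view the battery is about 2 mm off the bay's middle line (limit 10 mm), and it lies flat.

**Bystanders:** The bust, small figure, bowl and wooden tool look unmoved in the side and wrist pictures. I did not measure their shift.

**Checks that were less certain:**
- **Flap:** I could not measure its angle. I judged it open because nothing black hangs in the mouth under the clear roof.
- **Charger position:** the side and top views disagreed by 3 to 4 mm on the charger's sideways position, so I steered between them.
- **Arm motion:** a joint was still moving slightly (0.07 rad/s) when I handed in, with the gripper well clear of everything.

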